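# Open the toddler's snack jar in its holder

## Task

The square glass snack jar is shut tight: stand it in the wooden jar holder, all the way down in the square recess so that it cannot turn, with its cap still screwed tight. Then unscrew the cap anticlockwise just until the thread lets go, stop turning, lift it straight up and finish while still holding it, level and centred about two centimetres above the open jar's rim, with the jar left standing in the holder. Do not tip the jar over, and leave the other tableware where it is.

Things in the scene. Friction and masses are not known exactly. Their poses are not given: they have to be found in the camera images.
- jar: Snack jar: clear glass with biscuits in it, SQUARE body 58 x 58 x 68 mm high with flat upright sides, then a round neck 38 mm wide; open rim 95 mm above the underside. 100 mm high with its cap on; about 0.4 kg. Origin: centre of its underside; z up; x and y square to its sides.
- cap: The jar's ribbed aluminium screw cap: round, 60 mm across, 30 mm high, a low dark bar across its top along its x. Origin: centre of its lower edge, z up. Screwed on, it sits 70 mm above the jar's underside, x along the jar's x, 2 mm over the square shoulder, whose corners stick out about 10 mm beyond the cap.
- cap_top (a point): Centre of the cap's top, 30 mm above its lower edge. Right-hand thread: from above it unscrews anticlockwise (+z). A sprung seal makes it tight (about 0.2 to 0.35 N m, easing as it turns). It rises 2 mm in all, lets go after about 1.0 rad of turn against the jar and lifts straight off from 1.05 to 1.5 rad; at 1.6 rad the lugs strike the next thread. Weighs 50 g.
- jar_rim (a point): Centre of the jar's open rim, 95 mm above its underside, hidden in the cap at the start; axes as the jar's.
- holder: Jar holder: pale wooden block 98 x 98 x 32 mm screwed to the table, with a square recess 61.5 mm wide, 24 mm deep over an 8 mm floor, mouth chamfered 4 mm. Origin: centre of its underside; z up; x and y along its sides and the recess's. A seated jar's origin is 8 mm above this one; the jar can turn only about 4 degrees in it.
- plate: Bystander, to be left alone: grey divided toddler plate, 184 mm across, 24 high (origin: on its underside).
- straw_cup: Bystander, to be left alone: waisted toddler's straw cup with white lid, 72 mm across, 138 high (origin: on its underside).
- fork: Bystander, to be left alone: small fork lying flat, about 148 long, 22 wide, 11 high (origin: on its underside).
- spoon: Bystander, to be left alone: small spoon lying flat, about 141 long, 34 wide, 11 high (origin: on its underside).
- bowl: Bystander, to be left alone: white bowl, 120 mm across, 50 high (origin: on its underside).
- honey_jar: Bystander, to be left alone: round amber jar, 68 mm across, 95 high (not the jar to open) (origin: on its underside).
- mug: Bystander, to be left alone: white mug, 76 mm across plus its handle, 90 high (origin: on its underside).
There are look-alikes about, which are no part of the job. What is shaped like the jar but black is not meant. Of the things that look like the cap, the smaller one is meant.

How it is judged (in metres and radians):
On the way, in this order (a step that is already met when the one before it is completed fails the run):
1. the jar stands fully down in the holder's recess, its cap still on tight (horizontal distance between jar and holder below 0.006 m and z of jar in the frame of holder between 0.005 and 0.0105 m and angle between jar's own z axis and vertical below 0.06 rad and angle between the x axis of cap and the x axis of jar, either way round below 0.3 rad and z of cap in the frame of jar below 0.074 m), for 0.2 s.
2. the cap has been unscrewed until the thread lets go, still down on the jar that stands in the holder (horizontal distance between jar and holder below 0.006 m and z of jar in the frame of holder between 0.005 and 0.0105 m and angle between jar's own z axis and vertical below 0.06 rad and angle between the x axis of cap and the x axis of jar, either way round above 0.95 rad and z of cap in the frame of jar below 0.085 m), for 0.1 s.
At the end, for the whole second after the job is handed in: Jar seated in the holder (6 mm off centre at most, 2.5 mm off its floor, 0.06 rad tilt); cap gripped by the fingers, still, level within 0.2 rad, centred within 15 mm, its lower edge 7 to 45 mm above the rim, not touching the jar, turned 0.9 to 2.2 rad from tight (horizontal distance between jar and holder below 0.006 m and z of jar in the frame of holder between 0.005 and 0.0105 m and angle between jar's own z axis and vertical below 0.06 rad and z of cap in the frame of jar between 0.102 and 0.14 m and horizontal distance between cap and jar below 0.015 m and angle between cap's own z axis and vertical below 0.2 rad and angle between the x axis of cap and the x axis of jar, either way round above 0.9 rad and contact force between the fingers and cap above 1 N and contact force between cap and jar below 0.05 N and linear speed of cap below 0.03 m/s); the arm keeps its last pose, push and grip.
It fails at once if the jar is tipped by more than 0.5 rad (angle between jar's own z axis and vertical above 0.5 rad).
It fails at once if another piece of tableware is moved by more than 25 mm (distance of any of plate, straw_cup, fork, spoon, bowl, honey_jar, mug from where it was at the start of the episode above 0.025 m).
It also fails if it takes over 54 s, if anything falls off the work surface, if the arm or the gripper's body presses on something with over 40 N, if the wrist force passes 120 N, or if a joint passes its speed limit or range.

## Robot

A 7-joint arm with a two-finger parallel gripper is mounted at the origin on the work surface. World frame = base frame: x ahead of the robot, y to its left, z up, the work surface at z = 0. Lengths are in m, angles in degrees, forces in N, time in s.
With the tool pointing down it reaches from about 0.4 to 0.85 m from the base axis. Payload 4.5 kg.
Tool frame: the origin (TCP) lies at the very end of the fingers, on their centre line; the grasp point (between the pads) lies 19 mm behind it (env.hold_point_z is the z of the grasp point in the tool frame, in m); z points along the fingers, y is the line along which they close (so a half turn about z gives the same grasp; the last joint's range is limited). The gripper opens to 88 mm and grips with 3 to 60 N. Pads are 18 mm wide; open, the fingers measure 123 mm over their backs; the gripper's body (75 mm by 187 mm) begins 45 mm behind the grasp point.
Start: joints at [75.275, 39.483, -11.15, 89.685, 9.013, 51.709, -12.324], TCP at [0.179, -0.599, 0.239] pointing down, gripper open.
Joint ranges: [-172.22, 172.22], [-26.19, 119.32], [-84.43, 86.54], [7.71, 146.69], [-57.33, 237.33], [2.42, 119.75], [-152.13, 152.13]. Speed limits (degrees/s): [147.25, 147.25, 180, 180, 180, 180, 180].

## Interface

Orientations are given as a 3x3 rotation matrix whose columns are the frame's x, y, z axes.
In Python, from workcell import env, viewer, sign_off gives the robot as it stands.
- The arm moves only by the tool apply_moves, never from a script. Its argument "plan" is one flat list of numbers, 7 for each row, row after row: the shift along the tool's x, y, z in cm, then the turn, a rotation vector about the tool's x, y, z in rad, then the gripper's target within -1 to 1 (shut at 1, half-way at 0, fully open at -1). A call has 1 to 20 rows; each row shifts and turns the commanded pose from where the row before left it, along the tool's axes as they then stand; what a row does not reach is not made up. A row lasts 1/10 s, in which the tool goes at most 50 mm and 8.59 degrees, less where a joint would pass 70% of its speed; a pose out of reach is approached as far as the arm can. A call with a gripper value outside its range is refused whole. The fingers move at their own pace and stop on an object; "squeeze" is the grip in N (left out, the last holds). Time passes only in rows, so rows that do not move let the fingers close. It gives the time, the measured TCP pose, the force, the opening and the grip force at its end, in the units of the state.
- env.observe(): the state, without advancing time (a new reading comes with each control period).
- viewer.capture(name): name is "scene" or "side" or "wrist"; returns a dict with "frame" (400x640x3 uint8, red, green, blue), "depth" (400x640 float32, m along the optical axis (not along the pixel's ray), 0 where there is no reading), "vfov" (degrees; the focal length in pixels is half the picture's height over the tangent of half this angle, whatever the lens; pixels are square), "cx", "cy" (the principal point, pixels), "k1" (the pictures are not rectified: a ray, as slopes to the right and down, at radius r is drawn at 1 + k1 r^2 times it, then the intrinsics apply), "eye" and "rotation" of the camera in the world. Camera axes: x right, y down, z forward; pixel columns grow to the right and rows downward; lengths in m; the calibration is good to about 2 mm. A picture is of the moment at which its call begins.
- sign_off(): hands the job in; it is judged then, once.
The state is a dict: "clock": time; "joint_positions": joint angles; "qd": joint speeds; "joint_efforts": joint torques, N m; "tcp_pos": TCP position; "orientation": TCP orientation; "wrist_force": force on the tool from outside, world axes, zero at the start; "ft_torque": the same for the moment, N m; "width": finger opening in m; "finger_force": force on a finger pad.
Only numpy, scipy, OpenCV 4.12 (cv2) and the standard library are available. Lean on these libraries where they do the work, as an engineer would, in place of code of your own. Each camera call takes 0.05 s, during which the arm holds its last target. There are 200 camera calls.

## Working session

There is one attempt and no reset: what is moved stays moved. The work goes in short steps, Python scripts to look and compute and a tool call to move; the robot and the scene stay as the last step left them, time stands still between calls to the robot, and variables do not carry over. Pictures are saved under pics/ and viewed, at most 10 in all, crops included, and the job is handed in when it is done.

Besides the shell and the picture viewer there is one more tool, called after "Call:" by a JSON object that holds its "name" and its "arguments", one argument or row to a line. apply_moves: Moves the arm, as the interface text tells. Its arguments: {"type":"object","properties":{"plan":{"type":"array"},"squeeze":{"type":"number"}},"required":["plan"]}

```bash
ls; mkdir -p pics; cat > h.py <<'E'
import numpy as np, cv2, pickle
from workcell import env, viewer, sign_off
def cap(n):
    c=viewer.capture(n); pickle.dump(c,open(f'{n}.pkl','wb')); return c
def load(n): return pickle.load(open(f'{n}.pkl','rb'))
def K(c):
    f=200/np.tan(np.radians(c['vfov'])/2); return np.array([[f,0,c['cx']],[0,f,c['cy']],[0,0,1.]]),np.array([c['k1'],0,0,0.])
def rays(c,uv):
    k,d=K(c); p=cv2.undistortPointsIter(np.float64(uv).reshape(-1,1,2),k,d,None,None,(3,50,1e-9)).reshape(-1,2)
    return np.c_[p,np.ones(len(p))]@np.array(c['rotation']).T
def onz(c,uv,z):
    r=rays(c,uv); e=np.array(c['eye']); return e+r*((z-e[2])/r[:,2])[:,None]
def cloud(c):
    v,u=np.mgrid[:400,:640]; r=rays(c,np.stack([u,v],-1).reshape(-1,2))
    return (np.array(c['eye'])+r*c['depth'].reshape(-1,1)).reshape(400,640,3)
def proj(c,P):
    k,d=K(c); R=np.array(c['rotation']); q=(np.float64(P).reshape(-1,3)-c['eye'])@R; s=q[:,:2]/q[:,2:]
    s=s*(1+c['k1']*(s**2).sum(1,keepdims=True)); return s*k[0,0]+[c['cx'],c['cy']]
def save(im,n): cv2.imwrite('pics/'+n,im[...,::-1])
E
python3 - <<'E'
from h import *
for n in('scene','side'):
    c=cap(n); print(n,c['eye'],c['vfov'],c['k1'],np.round(c['rotation'],3).tolist())
    save(c['frame'],n+'0.png')
s=env.observe(); print(s, env.hold_point_z)
E
```

```text
pics
scene [1.41730051 0.03284468 0.94109146] 53.90080204595594 -0.041570275345813444 [[-0.011, 0.742, -0.671], [1.0, -0.004, -0.021], [-0.018, -0.671, -0.741]]
side [0.33281754 0.76749713 0.88804206] 51.99980687932095 -0.0760493357236426 [[-0.933, -0.259, 0.25], [-0.36, 0.64, -0.679], [0.016, -0.724, -0.69]]
{'clock': 0.1, 'joint_positions': array([ 75.2759881 ,  39.52646148, -11.14450854,  89.73804405,
         9.01189699,  51.70995089, -12.32470331]), 'qd': array([ 0.07687108, -0.05537577,  0.00984875, -0.21393782,  0.09247503,
        0.03820871, -0.0379528 ]), 'joint_efforts': array([-3.76252850e-03, -5.28508472e+01, -1.27197772e+00, -1.53839761e+01,
       -5.26527339e-02,  1.97389236e-03,  8.35243009e-05]), 'tcp_pos': array([ 0.17898235, -0.59823834,  0.23801485]), 'orientation': array([[ 9.58005230e-01,  2.86750145e-01, -5.77954965e-04],
       [ 2.86750702e-01, -9.58004044e-01,  1.51243374e-03],
       [-1.19992599e-04, -1.61464843e-03, -9.99998689e-01]]), 'wrist_force': array([ 0.32589256, -0.90736608,  0.30119391]), 'ft_torque': array([0.01539032, 0.03815143, 0.00945466]), 'finger_force': 0.0, 'width': 0.08819248310608942} -0.0187
```

View pics/scene0.png

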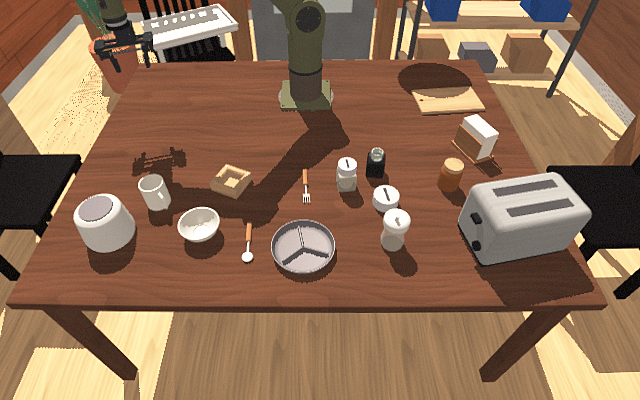

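View pics/side0.png

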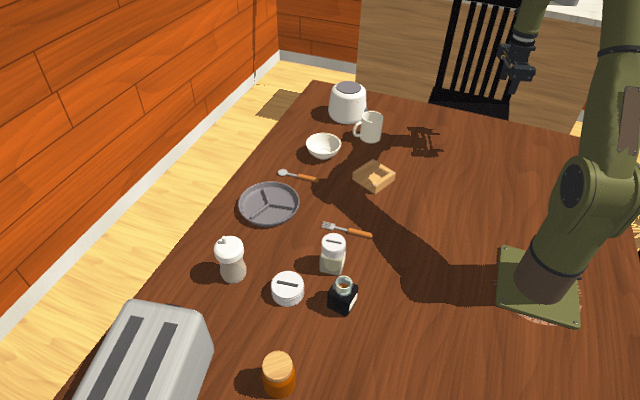

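The clear jar with the small cap is at scene (347,173) and side (333,254). The look-alikes are the black open jar at scene (376,163) and the larger loose cap at (386,198). The holder is at scene (231,181) and side (374,177). I'll confirm these in one enlarged crop.

```bash
python3 - <<'E'
from h import *
a=load('scene');b=load('side')
def cr(c,u,v): return cv2.resize(c['frame'][v:v+50,u:u+66],(396,300),interpolation=cv2.INTER_CUBIC)
def cr2(c,u,v): return cv2.resize(c['frame'][v:v+50,u:u+66],(396,300),interpolation=cv2.INTER_CUBIC)
save(np.vstack([np.hstack([cr(a,325,150),cr(a,198,158)]),np.hstack([cr2(b,300,228),cr2(b,341,152)])]),'crop1.png')
for c,(u0,u1,v0,v1) in((a,(325,400,145,215)),(a,(200,260,155,205)),(b,(310,360,228,290)),(b,(345,405,152,200))):
    P=cloud(c)[v0:v1,u0:u1].reshape(-1,3); d=P[(P[:,2]>.015)&(P[:,2]<.2)]
    print(len(d),d.min(0).round(3),d.max(0).round(3),np.histogram(d[:,2],np.arange(.015,.12,.01))[0])
E
```

```text
1633 [0.437 0.105 0.015] [0.76  0.297 0.139] [137 153 478  90 122 146 113 103 222  14]
619 [ 0.454 -0.307  0.015] [ 0.583 -0.176  0.037] [162 447  10   0   0   0   0   0   0   0]
1170 [0.433 0.01  0.015] [0.556 0.257 0.106] [ 57  54  60  63  76 189 115 147 406   3]
632 [ 0.454 -0.304  0.015] [ 0.583 -0.174  0.039] [154 388  90   0   0   0   0   0   0   0]
```

View pics/crop1.png

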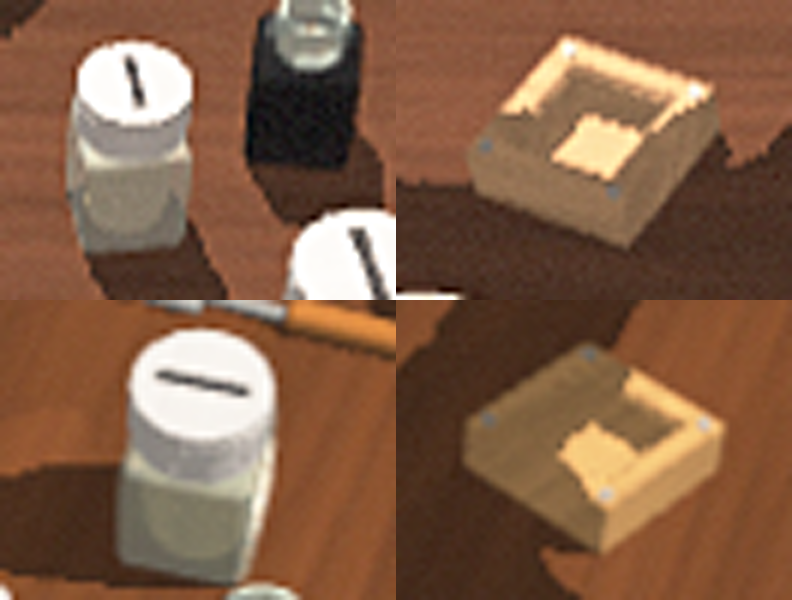

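Confirmed. The clear square jar's cap-top centre is at scene (347,163) and side (334,240). Its sides are about parallel or perpendicular to the bar. The black jar is excluded by colour and the bigger cap by size. Next I'll estimate poses from the depth data.

```bash
cat > est.py <<'E'
from h import *
def capest(c,box,z0=.094,z1=.108):
    u0,u1,v0,v1=box; P=cloud(c)[v0:v1,u0:u1]; im=c['frame'][v0:v1,u0:u1].astype(int).max(-1)
    m=(P[...,2]>z0)&(P[...,2]<z1)
    d=P[m]; 
    (x,y),r=cv2.minEnclosingCircle(d[:,:2].astype(np.float32))
    e=cv2.fitEllipse(cv2.convexHull(d[:,:2].astype(np.float32))) 
    print('cap top circ',round(x,4),round(y,4),round(r,4),'ell',np.round(e[0],4),np.round(e[1],4),'z',np.median(d[:,2]).round(4))
    k=m&(im<110)&(np.hypot(P[...,0]-x,P[...,1]-y)<.024); b=P[k][:,:2]
    if len(b)>4:
        w,V=np.linalg.eigh(np.cov(b.T)); print(' bar',len(b),b.mean(0).round(4),np.degrees(np.arctan2(V[1,1],V[0,1])).round(1))
def holdest(c,box,z0=.027,z1=.038):
    u0,u1,v0,v1=box; P=cloud(c)[v0:v1,u0:u1].reshape(-1,3); d=P[(P[:,2]>z0)&(P[:,2]<z1)]
    print('holder',[np.round(q,4) for q in cv2.minAreaRect(d[:,:2].astype(np.float32))],np.median(d[:,2]).round(4))
E
python3 - <<'E'
from est import *
a=load('scene');b=load('side')
capest(a,(334,361,154,178));capest(b,(316,350,228,262))
holdest(a,(200,260,155,205));holdest(b,(345,405,152,200))
# holder screws picked in crop -> scene
sc=np.array([[568,48],[693,92],[614,190],[486,146]]);print(onz(a,np.c_[198+(sc[:,0]-396)/6,158+sc[:,1]/6],.032).round(4).tolist())
ss=np.array([[588,355],[703,424],[605,493],[488,420]]);print(onz(b,np.c_[341+(ss[:,0]-396)/6,152+(ss[:,1]-300)/6],.032).round(4).tolist())
E
```

```text
cap top circ 0.5273 0.1364 0.0311 ell [0.5267 0.1361] [0.0568 0.0613] z 0.099
 bar 9 [0.5231 0.1364] -170.7
cap top circ 0.5263 0.1371 0.0307 ell [0.5257 0.137 ] [0.0593 0.0598] z 0.101
 bar 14 [0.5239 0.1375] -175.1
holder [array([ 0.5177, -0.241 ]), array([0.1028, 0.1023]), np.float64(65.5079)] 0.0311
holder [array([ 0.5188, -0.2397]), array([0.1038, 0.1021]), np.float64(65.4847)] 0.0333
[[0.4616, -0.2599, 0.032], [0.4973, -0.1854, 0.032], [0.5706, -0.2193, 0.032], [0.5377, -0.2933, 0.032]]
[[0.535, -0.2943, 0.032], [0.4614, -0.2608, 0.032], [0.4959, -0.1871, 0.032], [0.5701, -0.22, 0.032]]
```

```bash
python3 - <<'E'
from est import *
a=load('scene');P=cloud(a)
for n,b in dict(black=(366,386,148,180),bigcap=(370,402,183,214),straw=(380,412,208,252),fork=(300,312,168,204)).items():
    d=P[b[2]:b[3],b[0]:b[1]].reshape(-1,3); d=d[(d[:,2]>(.006 if n=='fork' else .03))&(d[:,2]<.16)]
    print(n,d.min(0).round(3),d.max(0).round(3),np.median(d,0).round(3))
E
```

```text
black [0.437 0.205 0.03 ] [0.499 0.269 0.099] [0.483 0.234 0.067]
bigcap [0.562 0.215 0.03 ] [0.742 0.295 0.121] [0.61  0.254 0.039]
straw [0.72  0.221 0.03 ] [0.79  0.291 0.142] [0.772 0.251 0.112]
fork [ 0.457 -0.007  0.006] [0.602 0.018 0.015] [0.508 0.004 0.009]
```

```bash
cat >> h.py <<'E'
def to(p,yaw=None):
    s=env.observe(); R=s['orientation']; y0=np.degrees(np.arctan2(R[1,0],R[0,0]))
    w=np.array(p)-s['tcp_pos']; out=dict(t=s['clock'],yaw=round(y0,2),tool_cm=np.round(R.T@w*100,2).tolist())
    if yaw is not None:
        out['tz_rad']=round(float(-np.radians(yaw-y0)),4); c,q=np.cos(np.radians(yaw)),np.sin(np.radians(yaw))
        out['cm_after_turn']=np.round(np.array([[c,q,0],[q,-c,0],[0,0,-1]])@w*100,2).tolist()
        Rd=np.array([[c,q,0],[q,-c,0],[0,0,-1]]); out['rotvec']=np.round(cv2.Rodrigues(R.T@Rd)[0].ravel(),4).tolist()
    out['j']=s['joint_positions'].round(0).tolist(); print(out)
E
python3 -c "
from h import *
to([.52,-.3,.24],7);to([.526,.1367,.20],7)"
```

```text
{'t': 0.1, 'yaw': np.float64(16.66), 'tool_cm': [41.22, -18.79, -0.17], 'tz_rad': 0.1687, 'cm_after_turn': [37.48, -25.45, -0.2], 'rotvec': [-0.0016, 0.0003, 0.1687], 'j': [75.0, 40.0, -11.0, 90.0, 9.0, 52.0, -12.0]}
{'t': 0.1, 'yaw': np.float64(16.66), 'tool_cm': [54.32, -60.45, 3.89], 'tz_rad': 0.1687, 'cm_after_turn': [43.4, -68.72, 3.8], 'rotvec': [-0.0016, 0.0003, 0.1687], 'j': [75.0, 40.0, -11.0, 90.0, 9.0, 52.0, -12.0]}
```

Call:
{"name": "apply_moves", "arguments": {
  "plan": [0,0,0,0,0,0.085,-1,0,0,0,0,0,0.085,-1,2.5,-1.7,0,0,0,0,-1,2.5,-1.7,0,0,0,0,-1,2.5,-1.7,0,0,0,0,-1,2.5,-1.7,0,0,0,0,-1,2.5,-1.7,0,0,0,0,-1,2.5,-1.7,0,0,0,0,-1,2.5,-1.7,0,0,0,0,-1,2.5,-1.7,0,0,0,0,-1,2.5,-1.7,0,0,0,0,-1,2.5,-1.7,0,0,0,0,-1,2.5,-1.7,0,0,0,0,-1,2.5,-1.7,0,0,0,0,-1,2.5,-1.7,0,0,0,0,-1,2.5,-1.7,0,0,0,0,-1,2.5,-1.7,0,0,0,0,-1],
  "squeeze": 20
}}

```text
clock: 1.8
tcp_pos: [0.5213, -0.2994, 0.2383]
orientation: [[0.993, 0.121, -0.001], [0.121, -0.993, 0.0], [-0.001, -0.0, -1.0]]
wrist_force: [-0.0, 0.2, -0.3]
width: 0.0879
finger_force: 0.0
```

Call:
{"name": "apply_moves", "arguments": {
  "plan": [0.4,-3.1,0.2,0,0,0,-1,0.4,-3.1,0.2,0,0,0,-1,0.4,-3.1,0.2,0,0,0,-1,0.4,-3.1,0.2,0,0,0,-1,0.4,-3.1,0.2,0,0,0,-1,0.4,-3.1,0.2,0,0,0,-1,0.4,-3.1,0.2,0,0,0,-1,0.4,-3.1,0.2,0,0,0,-1,0.4,-3.1,0.2,0,0,0,-1,0.4,-3.1,0.2,0,0,0,-1,0.4,-3.1,0.2,0,0,0,-1,0.4,-3.1,0.2,0,0,0,-1,0.4,-3.1,0.2,0,0,0,-1,0,0,0,0,0,0,-1]
}}

```text
clock: 3.2
tcp_pos: [0.5231, 0.112, 0.2122]
orientation: [[0.992, 0.129, -0.001], [0.129, -0.992, 0.004], [-0.0, -0.004, -1.0]]
wrist_force: [-0.4, 0.7, 0.4]
width: 0.088
finger_force: 0.0
```

```bash
python3 - <<'E'
from est import *
to([.526,.1367,.20],7); print(env.observe()['tcp_pos'],env.observe()['qd'].round(1))
c=cap('wrist'); print(c['eye'],np.round(c['rotation'],2).tolist()); 
im=c['frame'].copy()
for p in proj(c,[[.526,.1367,.1]]): cv2.drawMarker(im,tuple(int(x) for x in p),(255,0,0),0,12)
save(im,'w1.png')
E
```

```text
{'t': 3.2, 'yaw': np.float64(7.4), 'tool_cm': [0.6, -2.41, 1.23], 'tz_rad': 0.007, 'cm_after_turn': [0.59, -2.42, 1.22], 'rotvec': [-0.0036, 0.0002, 0.007], 'j': [-15.0, 35.0, -2.0, 107.0, 2.0, 38.0, -101.0]}
[0.52312929 0.11197326 0.21219928] [ 3.3 -0.5  3.6  1.2  1.4  0.6  2.1]
[0.59372279 0.12000101 0.35810282] [[0.13, -0.95, -0.27], [-0.99, -0.13, -0.03], [-0.0, 0.28, -0.96]]
```

View pics/w1.png

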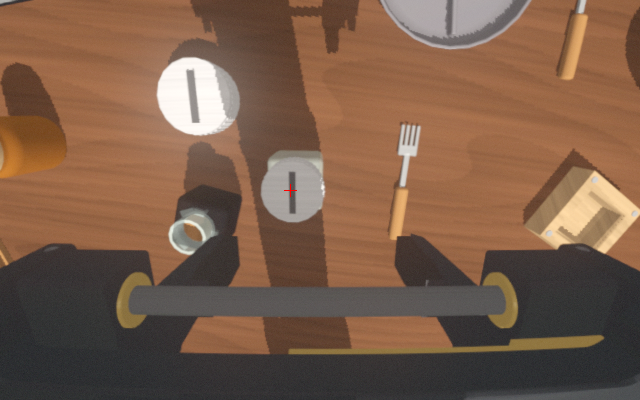

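The wrist view shows the cap at (293,189) with its bar vertical in the picture, and my projected estimate lands on it. The black jar at (200,210) sits left of the left finger's path.

```bash
python3 - <<'E'
from est import *
c=load('wrist'); capest(c,(255,332,145,225))
ends=onz(c,[[292,172],[292.5,213]],.1); d=ends[0]-ends[1]; print(ends.round(4),np.degrees(np.arctan2(d[1],d[0])))
P=cloud(c)
# exposed shoulder far edge
e=onz(c,[[268,154],[322,153]],.068);d=e[0]-e[1];print(e.round(4),np.degrees(np.arctan2(d[1],d[0])))
holdest(c,(520,640,160,265),.027,.04)
to([.5265,.1367,.175],5)
E
```

```text
cap top circ 0.5248 0.1358 0.0302 ell [0.5251 0.1359] [0.059  0.0596] z 0.0998
 bar 203 [0.5252 0.1351] -173.9
[[0.5439 0.1372 0.1   ]
 [0.5047 0.1325 0.1   ]] 6.776692487785146
[[0.5529 0.1654 0.068 ]
 [0.561  0.1114 0.068 ]] 98.45529859585768
holder [array([ 0.5174, -0.2415]), array([0.1013, 0.0992]), np.float64(66.2505)] 0.0316
{'t': 3.25, 'yaw': np.float64(7.21), 'tool_cm': [0.68, -2.73, 3.73], 'tz_rad': 0.0386, 'cm_after_turn': [0.57, -2.76, 3.72], 'rotvec': [-0.0012, 0.0008, 0.0386], 'j': [-15.0, 35.0, -2.0, 107.0, 2.0, 38.0, -101.0]}
```

Call:
{"name": "apply_moves", "arguments": {
  "plan": [0.2,-1.2,0,0,0,0,-1,0.2,-1.25,0,0,0,0,-1,0,0,2,0,0,0,-1,0,0,2,0,0,0,-1,0,0,1.2,0,0,0,-1,0,0,0,0,0,0,-1,0,0,0,0,0,0,-1]
}}

```text
clock: 3.95
tcp_pos: [0.5251, 0.1307, 0.161]
orientation: [[0.993, 0.12, 0.0], [0.12, -0.993, -0.0], [0.0, 0.0, -1.0]]
wrist_force: [1.4, -0.2, -0.6]
width: 0.0878
finger_force: 0.0
```

```bash
python3 -c "
from h import *
to([.5255,.1362,.074],7)"
```

```text
{'t': 3.95, 'yaw': np.float64(6.9), 'tool_cm': [0.1, -0.54, 8.7], 'tz_rad': -0.0018, 'cm_after_turn': [0.1, -0.54, 8.7], 'rotvec': [0.0, -0.0003, -0.0018], 'j': [-18.0, 40.0, -2.0, 109.0, 2.0, 32.0, -104.0]}
```

Call:
{"name": "apply_moves", "arguments": {
  "plan": [0.1,-0.55,0,0,0,0,-1,0,0,1.5,0,0,0,-1,0,0,1.5,0,0,0,-1,0,0,1.5,0,0,0,-1,0,0,1.5,0,0,0,-1,0,0,1.5,0,0,0,-1,0,0,1.2,0,0,0,-1,0,0,0,0,0,0,-1,0,0,0,0,0,0,-1]
}}

```text
clock: 4.85
tcp_pos: [0.5255, 0.1365, 0.0741]
orientation: [[0.993, 0.121, 0.001], [0.121, -0.993, 0.0], [0.001, -0.0, -1.0]]
wrist_force: [0.4, 0.5, 0.0]
width: 0.0879
finger_force: 0.0
```

```bash
python3 -c "
from h import *
to([.5255,.1362,.074],7);print(env.observe()['wrist_force'])"
```

```text
{'t': 4.85, 'yaw': np.float64(6.92), 'tool_cm': [-0.01, 0.03, 0.01], 'tz_rad': -0.0013, 'cm_after_turn': [-0.01, 0.03, 0.01], 'rotvec': [-0.0001, -0.0007, -0.0013], 'j': [-19.0, 48.0, -1.0, 111.0, 3.0, 21.0, -105.0]}
[0.41708709 0.47025577 0.02700162]
```

Call:
{"name": "apply_moves", "arguments": {
  "plan": [0,0,0,0,0,0,0,0,0,0,0,0,0,0.5,0,0,0,0,0,0,1,0,0,0,0,0,0,1,0,0,0,0,0,0,1,0,0,0,0,0,0,1,0,0,0,0,0,0,1,0,0,0,0,0,0,1],
  "squeeze": 40
}}

```text
clock: 5.65
tcp_pos: [0.5254, 0.1363, 0.074]
orientation: [[0.993, 0.121, 0.001], [0.121, -0.993, 0.0], [0.001, 0.0, -1.0]]
wrist_force: [-0.6, -0.9, 5.1]
width: 0.0596
finger_force: 40.0
```

Call:
{"name": "apply_moves", "arguments": {
  "plan": [0,0,-0.5,0,0,0,1,0,0,-1,0,0,0,1,0,0,-1.5,0,0,0,1,0,0,-1.5,0,0,0,1,0,0,-1.5,0,0,0,1,0,0,-1.5,0,0,0,1,0,0,-0.5,0,0,0,1,0,0,0,0,0,0,1]
}}

```text
clock: 6.45
tcp_pos: [0.5254, 0.1363, 0.1543]
orientation: [[0.993, 0.121, 0.001], [0.121, -0.993, 0.0], [0.001, -0.0, -1.0]]
wrist_force: [0.3, 0.6, -3.6]
width: 0.0593
finger_force: 40.0
```

```bash
python3 -c "
from h import *
to([.517,-.2407,.16],-24.6);print(env.observe()['wrist_force'])"
```

```text
{'t': 6.45, 'yaw': np.float64(6.92), 'tool_cm': [-5.37, 37.33, -0.58], 'tz_rad': 0.5502, 'cm_after_turn': [14.94, 34.63, -0.57], 'rotvec': [-0.0005, -0.001, 0.5502], 'j': [-18.0, 40.0, -2.0, 109.0, 2.0, 31.0, -105.0]}
[ 0.32394837  0.61031259 -3.5608697 ]
```

Call:
{"name": "apply_moves", "arguments": {
  "plan": [0,0,0,0,0,0.05,1,0,0,0,0,0,0.05,1,0,0,0,0,0,0.05,1,0,0,0,0,0,0.05,1,0,0,0,0,0,0.05,1,0,0,0,0,0,0.05,1,0,0,0,0,0,0.05,1,0,0,0,0,0,0.05,1,0,0,0,0,0,0.05,1,0,0,0,0,0,0.05,1,0,0,0,0,0,0.05,1]
}}

```text
clock: 7.55
tcp_pos: [0.5243, 0.1362, 0.1527]
orientation: [[0.909, -0.418, -0.002], [-0.418, -0.909, -0.001], [-0.002, 0.002, -1.0]]
wrist_force: [-0.7, -0.0, -3.0]
width: 0.0591
finger_force: 40.0
```

Call:
{"name": "apply_moves", "arguments": {
  "plan": [0.4,0.9,0,0,0,0,1,0.8,1.9,0,0,0,0,1,0.8,1.9,0,0,0,0,1,0.8,1.9,0,0,0,0,1,0.8,1.9,0,0,0,0,1,0.8,1.9,0,0,0,0,1,0.8,1.9,0,0,0,0,1,0.8,1.9,0,0,0,0,1,0.8,1.9,0,0,0,0,1,0.8,1.9,0,0,0,0,1,0.8,1.9,0,0,0,0,1,0.8,1.9,0,0,0,0,1,0.8,1.9,0,0,0,0,1,0.8,1.9,0,0,0,0,1,0.8,1.9,0,0,0,0,1,0.8,1.9,0,0,0,0,1,0.8,1.9,0,0,0,0,1,0.8,1.9,0,0,0,0,1,0.4,0.9,0,0,0,0,1,0,0,0,0,0,0,1]
}}

```text
clock: 9.55
tcp_pos: [0.5131, -0.2359, 0.1533]
orientation: [[0.908, -0.419, -0.001], [-0.419, -0.908, -0.001], [-0.0, 0.001, -1.0]]
wrist_force: [0.2, 0.1, -4.1]
width: 0.0595
finger_force: 40.0
```

```bash
python3 - <<'E'
from est import *
s=env.observe();print(s['tcp_pos']);to([.517,-.2407,.1543],-24.6)
ims=[]
for n in('scene','side','wrist'):
    c=cap(n);p=proj(c,s['tcp_pos'])[0].astype(int); print(n,p)
    w,h=(132,100) if n!='wrist' else (330,250)
    u=int(np.clip(p[0]-w//2,0,640-w)); v=int(np.clip(p[1]-h//3,0,400-h)); print(u,v)
    ims.append(cv2.resize(c['frame'][v:v+h,u:u+w],(400,300),interpolation=cv2.INTER_CUBIC))
c=load('side');save(np.vstack([np.hstack(ims[:2]),np.hstack([ims[2],0*ims[2]])]),'m2.png')
E
```

```text
[ 0.51313727 -0.23593665  0.15333326]
{'t': 9.55, 'yaw': np.float64(-24.75), 'tool_cm': [0.55, 0.27, -0.1], 'tz_rad': -0.0026, 'cm_after_turn': [0.55, 0.27, -0.1], 'rotvec': [0.0013, 0.0004, -0.0026], 'j': [19.0, 42.0, 1.0, 105.0, -1.0, 33.0, -93.0]}
scene [225 148]
159 115
side [379 142]
313 109
wrist [321 249]
156 150
```

View pics/m2.png

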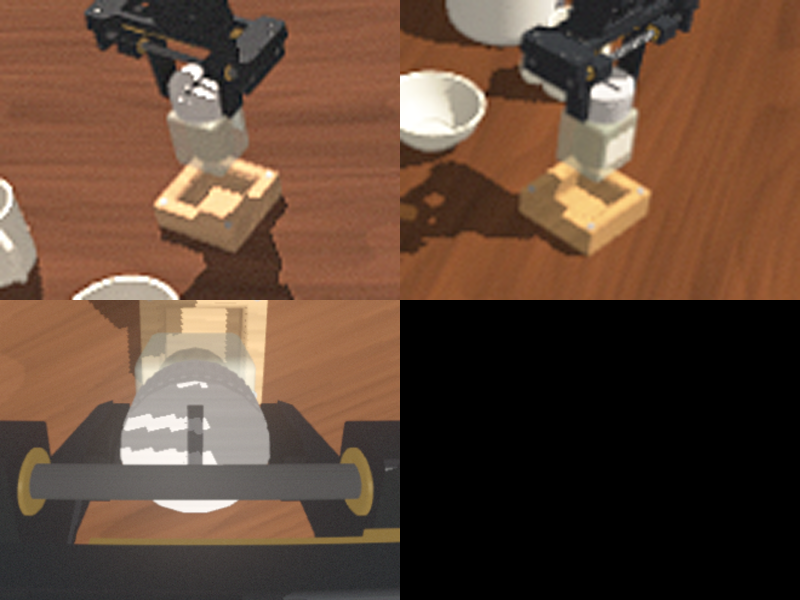

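The jar hangs upright in the grip over the holder, with its bar aligned with the tool. Before lowering, I'll overlay models of both to check the alignment.

```bash
cat > ov.py <<'E'
from h import *
def sq(cx,cy,yaw,h,z):
    a=np.radians(yaw+np.array([45,135,225,315])); return np.c_[cx+h*2**.5*np.cos(a),cy+h*2**.5*np.sin(a),np.full(4,z)]
def draw(n,items,ctr,w,h):
    c=load(n);p=proj(c,[ctr])[0]; u=int(np.clip(p[0]-w//2,0,640-w)); v=int(np.clip(p[1]-h//2,0,400-h)); s=400/w
    im=cv2.resize(c['frame'][v:v+h,u:u+w],(400,300),interpolation=cv2.INTER_CUBIC)
    for q,col in items:
        pts=((proj(c,q)-[u,v]+.5)*s-.5)
        cv2.polylines(im,[np.round(pts*8).astype(np.int32)],True,col,1,cv2.LINE_AA,3)
    return im
E
python3 - <<'E'
from ov import *
hx,hy,hyaw=.517,-.2405,-24.7; t=[.5131,-.2359];z=.1533-.074
it=[(sq(hx,hy,hyaw,.049,.032),(255,0,0)),(sq(hx,hy,hyaw,.049,0),(255,0,0)),(sq(hx,hy,hyaw,.0347,.032),(255,0,255)),(sq(*t,-24.75,.029,z),(0,255,0)),(sq(*t,-24.75,.029,z+.068),(0,255,0))]
a=[draw(n,it,[hx,hy,.06],w,h) for n,w,h in(('scene',88,66),('side',88,66),('wrist',220,165))]
c=load('wrist');it2=it
a.append(draw('wrist',it,[.53,-.24,.06],330,250))
save(np.vstack([np.hstack(a[:2]),np.hstack(a[2:])]),'m3.png')
E
```

```text
(no output)
```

View pics/m3.png

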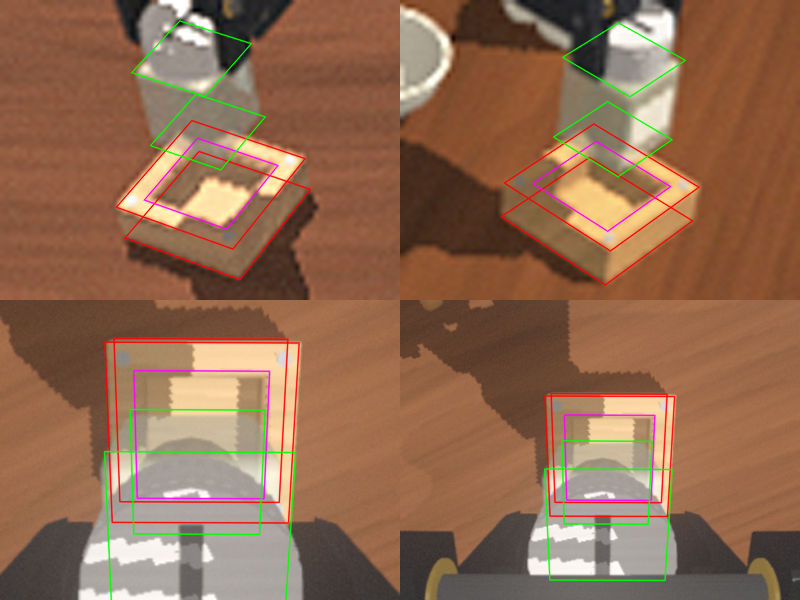

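The holder model fits all three views within about 1 px. I'll check the cap's offset from the TCP in the wrist view numerically.

```bash
python3 - <<'E'
from est import *
s=env.observe();t=s['tcp_pos'];print(t,s['qd'].round(2))
c=load('wrist'); print(proj(c,[t+[0,0,.026]]),c['eye'])
capest(c,(240,400,190,330),t[2]+.018,t[2]+.034)
to([.517,-.2405,.082+.02],-24.7)
E
```

```text
[ 0.51415716 -0.2321114   0.1534569 ] [-0.65 -0.13 -0.1  -0.07  0.07 -0.02  0.  ]
[[313.77584162 275.5339813 ]] [ 0.57862684 -0.26316882  0.2992062 ]
cap top circ 0.5208 -0.2381 0.039 ell [ 0.5137 -0.2341] [0.0583 0.0757] z 0.1791
 bar 266 [ 0.5219 -0.2372] 155.4
{'t': 9.7, 'yaw': np.float64(-24.48), 'tool_cm': [0.61, 0.65, 5.14], 'tz_rad': 0.0038, 'cm_after_turn': [0.61, 0.64, 5.15], 'rotvec': [-0.0011, 0.0011, 0.0038], 'j': [19.0, 42.0, 1.0, 105.0, -2.0, 33.0, -93.0]}
```

Call:
{"name": "apply_moves", "arguments": {
  "plan": [0.3,0.3,0,0,0,0,1,0.3,0.35,0,0,0,0,1,0,0,1,0,0,0,1,0,0,1,0,0,0,1,0,0,0,0,0,0,1,0,0,0,0,0,0,1,0,0,0,0,0,0,1]
}}

```text
clock: 10.4
tcp_pos: [0.517, -0.2421, 0.1337]
orientation: [[0.909, -0.416, 0.0], [-0.416, -0.909, -0.0], [0.0, 0.0, -1.0]]
wrist_force: [0.1, -0.4, -3.5]
width: 0.0599
finger_force: 40.0
```

```bash
python3 -c "
from h import *
to([.517,-.2405,.11],-24.7);print(env.observe()['tcp_pos'],env.observe()['qd'].round(2))"
```

```text
{'t': 10.4, 'yaw': np.float64(-24.58), 'tool_cm': [-0.07, -0.14, 2.37], 'tz_rad': 0.0021, 'cm_after_turn': [-0.07, -0.14, 2.37], 'rotvec': [0.0, -0.0001, 0.0021], 'j': [20.0, 44.0, 1.0, 105.0, -1.0, 31.0, -93.0]}
[ 0.51704179 -0.24207652  0.13370729] [ 0.02 -0.52  0.03 -0.21 -0.06 -0.    0.07]
```

Call:
{"name": "apply_moves", "arguments": {
  "plan": [-0.05,-0.15,0.5,0,0,0,1,0,0,1,0,0,0,1,0,0,1,0,0,0,1,0,0,0.5,0,0,0,1,0,0,0.5,0,0,0,1,0,0,0,0,0,0,1,0,0,0,0,0,0,1]
}}

```text
clock: 11.1
tcp_pos: [0.5172, -0.2406, 0.0987]
orientation: [[0.909, -0.416, 0.0], [-0.416, -0.909, -0.0], [0.0, 0.0, -1.0]]
wrist_force: [-0.5, 0.3, -3.5]
width: 0.0597
finger_force: 40.0
```

```bash
python3 -c "
from h import *
to([.517,-.2405,.082],-24.7);s=env.observe();print(s['tcp_pos'],s['qd'].round(2),s['wrist_force'],s['ft_torque'])"
```

```text
{'t': 11.1, 'yaw': np.float64(-24.59), 'tool_cm': [-0.02, -0.0, 1.67], 'tz_rad': 0.0018, 'cm_after_turn': [-0.02, -0.0, 1.67], 'rotvec': [0.0001, -0.0001, 0.0018], 'j': [20.0, 47.0, 1.0, 106.0, -1.0, 27.0, -93.0]}
[ 0.51717418 -0.24062737  0.09866758] [ 0.02 -0.44  0.11 -0.17 -0.07  0.02  0.05] [-0.45774948  0.34842177 -3.47245204] [ 0.02397919 -0.00162277 -0.01820548]
```

Already 7 mm into the mouth with no contact force. Lowering the rest.

Call:
{"name": "apply_moves", "arguments": {
  "plan": [0,0,0.4,0,0,0,1,0,0,0.4,0,0,0,1,0,0,0.3,0,0,0,1,0,0,0.3,0,0,0,1,0,0,0.2,0,0,0,1,0,0,0,0,0,0,1,0,0,0,0,0,0,1]
}}

```text
clock: 11.8
tcp_pos: [0.5172, -0.2406, 0.0827]
orientation: [[0.909, -0.416, 0.0], [-0.416, -0.909, -0.0], [0.0, 0.0, -1.0]]
wrist_force: [-0.0, -0.4, -3.8]
width: 0.0594
finger_force: 40.0
```

```bash
python3 -c "
from h import *
to([.517,-.2405,.082],-24.7);s=env.observe();print(s['tcp_pos'],s['qd'].round(2),s['wrist_force'],s['ft_torque'])"
```

```text
{'t': 11.8, 'yaw': np.float64(-24.59), 'tool_cm': [-0.02, -0.0, 0.07], 'tz_rad': 0.0019, 'cm_after_turn': [-0.02, -0.0, 0.07], 'rotvec': [0.0001, -0.0001, 0.0019], 'j': [20.0, 48.0, 1.0, 106.0, -1.0, 25.0, -93.0]}
[ 0.5171583  -0.24059547  0.08273055] [ 0.07 -0.18  0.01 -0.09  0.01  0.05 -0.06] [-0.03944058 -0.39754201 -3.79009839] [ 0.07239852 -0.0028376  -0.00332014]
```

Call:
{"name": "apply_moves", "arguments": {
  "plan": [0,0,0.1,0,0,0,1,0,0,0,0,0,0,1,0,0,0.1,0,0,0,1,0,0,0,0,0,0,1,0,0,0,0,0,0,1]
}}

```text
clock: 12.3
tcp_pos: [0.5174, -0.2407, 0.082]
orientation: [[0.909, -0.416, 0.001], [-0.416, -0.909, -0.0], [0.001, 0.0, -1.0]]
wrist_force: [-2.8, 0.7, 8.1]
width: 0.0597
finger_force: 40.0
```

The jar is seated: TCP is at the expected 0.082 and the floor pushes back with 8 N. Now I'll unscrew anticlockwise, which is −z in the tool frame.

Call:
{"name": "apply_moves", "arguments": {
  "plan": [0,0,-0.05,0,0,0,1,0,0,0,0,0,0,1,0,0,0,0,0,-0.05,1,0,0,-0.02,0,0,-0.1,1,0,0,-0.02,0,0,-0.1,1,0,0,-0.02,0,0,-0.1,1,0,0,-0.02,0,0,-0.1,1,0,0,-0.02,0,0,-0.1,1,0,0,0,0,0,0,1],
  "squeeze": 55
}}

```text
clock: 13.2
tcp_pos: [0.5178, -0.2409, 0.0827]
orientation: [[0.993, 0.121, 0.002], [0.121, -0.993, -0.0], [0.002, 0.0, -1.0]]
wrist_force: [1.3, -0.1, 3.6]
width: 0.0598
finger_force: 55.0
```

```bash
python3 - <<'E'
from est import *
s=env.observe();t=s['tcp_pos'];to([.517,-.2405,.083],-24.59+60);print(t,s['wrist_force'],s['ft_torque'],s['width'])
c=cap('wrist');capest(c,(240,400,190,330),t[2]+.018,t[2]+.034)
E
```

```text
{'t': 13.2, 'yaw': np.float64(6.94), 'tool_cm': [-0.07, -0.05, -0.03], 'tz_rad': -0.4969, 'cm_after_turn': [-0.04, -0.08, -0.03], 'rotvec': [0.0009, -0.0015, -0.4969], 'j': [24.0, 48.0, -7.0, 106.0, 11.0, 26.0, -73.0]}
[ 0.51780296 -0.24088587  0.08265229] [ 1.31183443 -0.05805662  3.61588973] [-0.03413159  0.07248268  0.08905569] 0.05980752207939813
cap top circ 0.5261 -0.2419 0.039 ell [ 0.518 -0.242] [0.0583 0.0772] z 0.1084
```

Call:
{"name": "apply_moves", "arguments": {
  "plan": [0,0,-0.02,0,0,-0.1,1,0,0,-0.02,0,0,-0.1,1,0,0,-0.02,0,0,-0.1,1,0,0,-0.02,0,0,-0.1,1,0,0,-0.02,0,0,-0.1,1,0,0,0,0,0,-0.1,1,0,0,0,0,0,-0.1,1,0,0,0,0,0,0,1,0,0,0,0,0,0,1]
}}

```text
clock: 14.15
tcp_pos: [0.5182, -0.2408, 0.084]
orientation: [[0.683, 0.73, 0.002], [0.73, -0.683, -0.001], [0.001, 0.002, -1.0]]
wrist_force: [0.6, 0.2, 6.4]
width: 0.0592
finger_force: 55.0
```

```bash
python3 - <<'E'
from ov import *
s=env.observe();t=s['tcp_pos'];to([.517,-.2405,.083],-24.59+70);print(t,s['wrist_force'],s['ft_torque'],s['width'])
for n in('scene','side','wrist'): cap(n)
a=[draw(n,[(sq(.517,-.2405,-24.6,.029,.076),(0,255,0))],[.517,-.2405,.08],w,h) for n,w,h in(('scene',72,54),('side',72,54),('wrist',220,165))]
save(np.vstack([np.hstack(a[:2]),np.hstack([a[2],0*a[2]])]),'m4.png')
E
```

```text
{'t': 14.15, 'yaw': np.float64(46.89), 'tool_cm': [-0.06, -0.11, 0.1], 'tz_rad': 0.0258, 'cm_after_turn': [-0.06, -0.11, 0.1], 'rotvec': [0.0021, -0.0012, 0.0258], 'j': [30.0, 49.0, -17.0, 106.0, 26.0, 29.0, -48.0]}
[ 0.51819061 -0.24083052  0.08396274] [0.6214842  0.22643557 6.41557288] [0.04612223 0.0135069  0.03805798] 0.05921019046024926
```

View pics/m4.png

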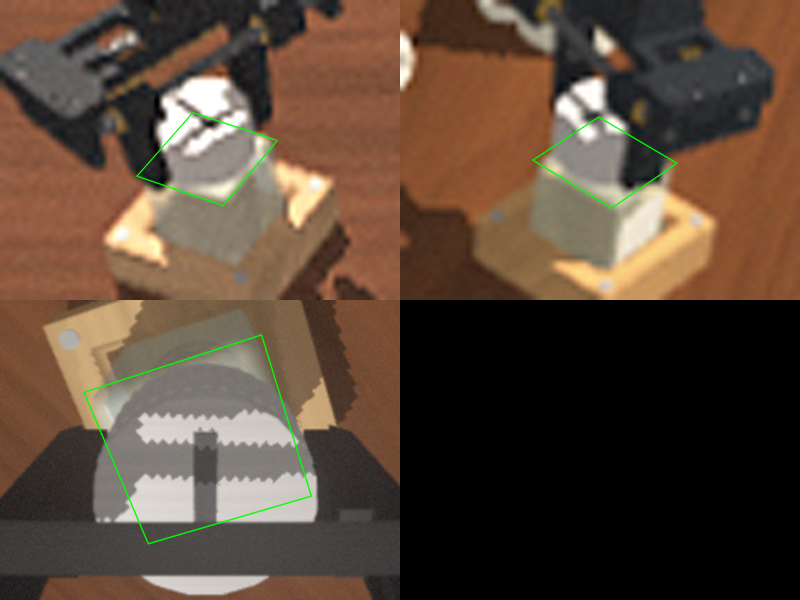

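The bar is still aligned with the tool in the wrist view, so the cap turned 1.25 rad with the fingers, and the jar stayed square in the holder. Lifting now.

Call:
{"name": "apply_moves", "arguments": {
  "plan": [-0.05,-0.05,-0.2,0,0,0,1,0,0,-0.2,0,0,0,1,0,0,-0.2,0,0,0,1,0,0,-0.2,0,0,0,1,0,0,-0.4,0,0,0,1,0,0,-0.5,0,0,0,1,0,0,-0.5,0,0,0,1,0,0,-0.5,0,0,0,1,0,0,-0.5,0,0,0,1,0,0,-0.5,0,0,0,1,0,0,-0.4,0,0,0,1,0,0,-0.2,0,0,0,1,0,0,0,0,0,0,1,0,0,0,0,0,0,1,0,0,0,0,0,0,1]
}}

```text
clock: 15.8
tcp_pos: [0.5162, -0.2405, 0.126]
orientation: [[0.682, 0.732, -0.0], [0.732, -0.682, 0.0], [-0.0, -0.0, -1.0]]
wrist_force: [0.1, -0.3, -1.2]
width: 0.0591
finger_force: 55.0
```

```bash
python3 - <<'E'
from ov import *
s=env.observe();t=s['tcp_pos'];to([.517,-.2405,.127],None);print(t,s['qd'].round(2),s['wrist_force'],s['width'])
for n in('scene','side','wrist'): cap(n)
a=[draw(n,[(sq(.517,-.2405,-24.6,.029,.076),(0,255,0))],[.517,-.2405,.1],w,h) for n,w,h in(('scene',88,66),('side',88,66),('wrist',260,195))]
save(np.vstack([np.hstack(a[:2]),np.hstack([a[2],0*a[2]])]),'m5.png')
E
```

```text
{'t': 15.8, 'yaw': np.float64(47.03), 'tool_cm': [0.05, 0.05, -0.1], 'j': [31.0, 45.0, -19.0, 105.0, 24.0, 34.0, -46.0]}
[ 0.51623713 -0.24052634  0.1259982 ] [-0.02  0.06 -0.14 -0.09 -0.05 -0.05  0.05] [ 0.14117227 -0.33850082 -1.19300943] 0.059072413901755
```

View pics/m5.png

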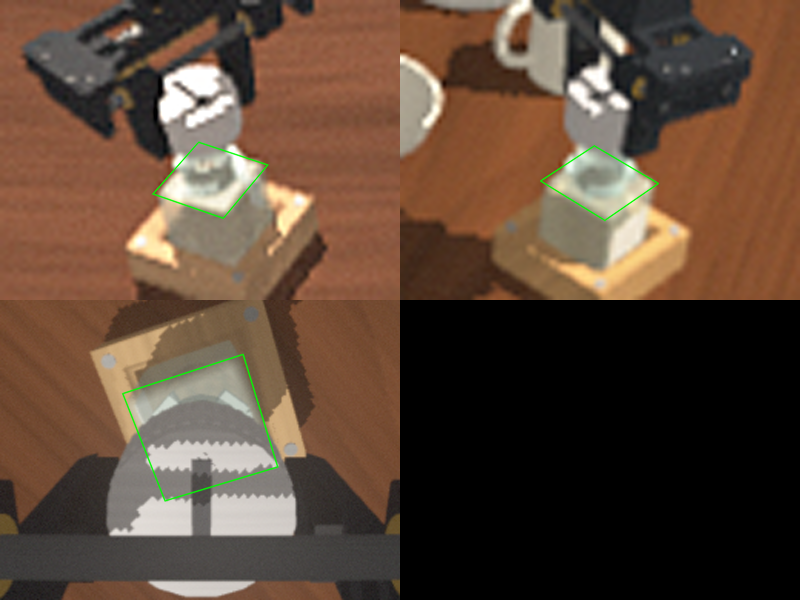

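The cap is off and level about 2 cm above the rim. The jar is standing in the holder and the arm is still, so I'm handing in.

```bash
python3 -c "
from h import *
print(sign_off())"
```

```text
the job is handed in; nothing more can be done
None
```

I handed the job in at about 16 s: the jar stands down in the holder, and the cap, turned about 1.25 rad anticlockwise, is held level and centred about 19 mm above the open rim; sign-off returned no verdict.

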